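# Set up and start the jar mill in third

### The job

Get the jar mill going: with your fingertips, slide the jar lying on its rollers along to the right until its base rests against the end stop, and push the gear lever through its H-shaped gate into third, the far right-hand slot, fully home. Only then press the start button all the way down and let go; it is the small flat button, not the mushroom-shaped stop button. Push gently and do not grip the lever, do not lift the jar off its rollers, and leave the glassware, the spare jar and the notebook where they are.

Things in the scene. Friction and masses are not known exactly. Their poses are not given: they have to be found in the camera images.
- mill: Bench jar mill, 450 mm wide (y), 210 mm deep (x), fixed. Origin on the worktop under its middle; x away from the robot, y left, z up (yaw varies). Left, y -75 to 225 mm: bed with two rollers along y, tops 80 mm high, and a bearing plate (y 207 to 219, 78 mm high). Right: white gearbox (x -40 to 100, 129 mm high) with gate and lever on top; in front of it the console (x -110 to -40, 87 mm high).
- end_stop (a point): Centre of the face of the end stop, a round grey pad of 32 mm diameter on the gearbox's left side, facing left, 103 mm above the worktop. The jar's base is to rest against it.
- jar_mid (a point): Middle of the jar (half-way along its axis): a white screw-cap bottle, 78 mm diameter, 226 mm long, about 0.3 kg, lying loose on the rollers along the mill's y, base to the right, cap to the left; axis 103 mm above the worktop. Its base starts 25 to 65 mm from the stop; it slides along the rollers at 2 to 7 N. Seated, this point is 113 mm from the end stop.
- jar_cap (a point): Centre of the flat top of the jar's cap, the jar's left end, facing left (mill's +y); the cap is 39 mm in diameter. Space to its left is open above 90 mm height.
- lever: Gear lever: black ball knob of 34 mm diameter on a 10 mm steel rod standing up through the gate. Origin at the centre of the knob, about 214 mm above the worktop, 160 mm from the pivot inside the gearbox. The knob moves about 32 mm to either side and 35 mm forward or back of upright. About 2 N at the knob moves it; it stays where it is left (no spring).
- across (a joint): Sideways tilt of the lever, rad, -0.2 (left-hand slots: first and second) to 0.2 (right-hand slots: third and fourth), 0 is upright; positive is to the mill's right (-y). Can change only while shift is near 0 (within about 0.035). Starts at the left.
- shift (a joint): Fore-and-aft tilt of the lever, rad, -0.22 (fully back: second at the left, fourth at the right) to 0.22 (fully forward, away from the robot: first at the left, third at the right), 0 is the cross lane. Starts anywhere along the left-hand slots. Fully home in third is 0.22.
- third_slot (a point): Far end of the third (far right-hand) slot of the gate, on the upper face of the aluminium gate plate, 137 mm above the worktop. The plate is 88 mm square, 8 mm thick, with an H-shaped opening: two slots 13 mm wide along x, 32 mm apart, each 49 mm long, joined by a cross lane 16 mm wide; 1 to 4 punched dots mark the slots.
- start (a joint): Travel of the start button, 0 (up) to 0.006 m (all the way down); spring-loaded, about 5 N fully down, comes back up by itself.
- start_top (a point): Centre of the top face of the start button: flat, grey, 24 mm diameter, in a round black 40 mm collar on the console's left half, 109 mm above the worktop, pressed straight down.
- stop (a joint): Travel of the stop button, 0 (up) to 0.006 m; to be left alone.
- stop_top (a point): Top of the mushroom-shaped stop button (grey, 39 mm diameter, 120 mm above the worktop), on the console's right half, 70 mm to the right of the start button.
- beaker: Small glass beaker, 57 mm wide, 82 mm high, in front of the mill; origin under its middle. Bystander.
- dropper: Dropper bottle, 30 mm wide, 86 mm high, in front of the mill; origin under its middle. Bystander.
- vial: Glass vial with white cap, 31 mm wide, 114 mm high, in front of the mill; origin under its middle. Bystander.
- spare_jar: White screw-cap bottle like the one on the rollers, 78 mm wide, 228 mm high, standing to the right of the mill; origin under its middle. Bystander.
- flask: Small conical flask, 55 mm wide, 158 mm high, left of the mill; origin under its middle. Bystander.
- notebook: Blue notebook lying right of the mill, 210 x 152 x 14 mm; origin under its middle. Bystander.

How it is judged:
On the way, in this order (a step that is already met when the one before it is completed fails the run):
1. the jar's base rests against the end stop and the lever is fully home in third (y of jar_mid in the frame of mill below 0.053 m and z of jar_mid in the frame of mill between 0.094 and 0.112 m and value of joint across above 0.15 rad and value of joint shift above 0.19 rad), for 0.2 s.
2. the start button is pressed all the way down (value of joint start above 0.0045 m), for 0.05 s.
At the end, for the whole second after the job is handed in: The jar lies on the rollers with its base within 5 mm of the end stop, the lever is in third within 5 mm of fully home (across over 0.15, shift over 0.19 rad), both buttons are up again, and nothing else has been disturbed (all of step 1 and value of joint each of start, stop below 0.0015 m and linear speed of lever below 0.01 m/s); the robot touches nothing.
It fails at once if the start button is pressed before the jar is at the stop and the lever in third (value of joint start above 0.003 m and not (y of jar_mid in the frame of mill below 0.053 m and z of jar_mid in the frame of mill between 0.094 and 0.112 m and value of joint across above 0.15 rad and value of joint shift above 0.19 rad)).
It fails at once if the stop button is pressed (value of joint stop above 0.003 m).
It fails at once if the jar is lifted off the rollers (z of jar_mid in the frame of mill above 0.118 m).
It fails at once if the lever is gripped or forced (over 36 N) (contact force between the fingers and lever above 36 N).
It fails at once if the glassware, the spare jar or the notebook is moved by more than 25 mm (distance of any of beaker, dropper, vial, spare_jar, flask, notebook from where it was at the start of the episode above 0.025 m).
It also fails if it takes over 72 s, if anything falls off the work surface, if the arm or the gripper's body presses on something with over 40 N, if the wrist force passes 120 N, or if a joint passes its speed limit or range.

### The arm

A 6-joint arm with a two-finger parallel gripper is mounted at the origin on a cart in front of the work surface, level with it; the furniture and walls round the work are solid. World frame = base frame: x ahead of the robot, y to its left, z up, the work surface at z = 0. Lengths are in m, angles in rad, forces in N, time in s.
With the tool pointing down it reaches from about 0.15 to 0.775 m from the base axis. Payload 6.1 kg.
Tool frame: the origin (TCP) lies on the centre line of the jaws, within the pads' length; the fingertips stand env.tip_reach ahead of it and the grasp point (between the pads) is the TCP (env.tip_reach is the distance from the TCP to the fingertips, in m); z points along the fingers, y is the line along which they close (so a half turn about z gives the same grasp; the last joint's range is limited). The gripper opens to 85 mm and grips with 20 to 120 N. Pads are 22 mm wide; open, the fingers measure 114 mm over their backs; the gripper's body (76 mm by 85 mm) begins 54 mm behind the grasp point. The pads swing forward as they close: fully open they stand 13 mm farther back than shut.
Start: joints at [1.213, 0.126, -0.04, 1.405, 0, 1.571], TCP at [0.184, 0.492, 0.25] pointing down, gripper open.
Joint ranges: [-2.72, 2.72], [-0.95, 1.95], [-1.27, 1.35], [-1.78, 2.02], [-1.46, 1.47], [-3.14, 3.14]. Speed limits (rad/s): [2.39, 2.39, 3.01, 3.14, 3.14, 3.14].

### API

Orientations are given as a unit quaternion [x, y, z, w].
In Python, from station import env gives the robot as it stands.
- The arm moves only by the tool carry_out, never from a script. Its arguments are lists of equal length, an entry for each row: "claw": the finger opening in m, from 0 to 0.0854; "dp": the shift along the tool's x, y, z in m, a list of three; "dr": the turn, a rotation vector about the tool's x, y, z in degrees, a list of three. A call has 1 to 20 rows; each row shifts and turns the commanded pose from where the row before left it, along the tool's axes as they then stand; what a row does not reach is not made up. A row lasts 1/12 s, in which the tool goes at most 41.7 mm and 7.16 degrees, less where a joint would pass 70% of its speed; a pose out of reach is approached as far as the arm can. A call is refused whole if a number of a shift passes 0.0417 or a number of a turn 7.16, either way. A call with a gripper value outside its range is refused whole. The fingers move at their own pace and stop on an object; "force" is the grip in N (left out, the last holds). Time passes only in rows, so rows that do not move let the fingers close. It gives the time, the measured TCP pose, the force, the opening and the grip force at its end, in the units of the state.
- env.state(): the state, without advancing time (a new reading comes with each control period).
- env.capture(name): name is "side" or "top"; returns a dict with "color" (384x512x3 uint8, red, green, blue), "K" (3x3 intrinsics, pixels), "k1" (the pictures are not rectified: a ray, as slopes to the right and down, at radius r is drawn at 1 + k1 r^2 times it, then the intrinsics apply), "R" (3x3) and "t" (3): a world point X has camera coordinates R X + t. Camera axes: x right, y down, z forward; pixel columns grow to the right and rows downward; lengths in m; the calibration is good to about 2 mm. A picture is of the moment at which its call begins. There is no depth.
- env.finish_job(): hands the job in; it is judged then, once.
The state is a dict: "t": time; "joint_positions": joint angles; "joint_vel": joint speeds; "joint_torque": joint torques, N m; "tcp_pos": TCP position; "eef_rot": TCP orientation; "force": force on the tool from outside, world axes, zero at the start; "torque": the same for the moment, N m; "grip_width": finger opening in m; "grip_force": force on a finger pad.
Only numpy, scipy, OpenCV 4.12 (cv2) and the standard library are available. Lean on these libraries where they do the work, as an engineer would, in place of code of your own. Each camera call takes 0.05 s, during which the arm holds its last target. There are 200 camera calls.

## Working session

There is one attempt and no reset: what is moved stays moved. The work goes in short steps, Python scripts to look and compute and a tool call to move; the robot and the scene stay as the last step left them, time stands still between calls to the robot, and variables do not carry over. Pictures are saved under pics/ and viewed, at most 10 in all, crops included, and the job is handed in when it is done.

Besides the shell and the picture viewer there is one more tool, called after "Call:" by a JSON object that holds its "fn" and its "kwargs", one argument or row to a line. carry_out: Moves the arm, as the interface text tells. Its arguments: {"type":"object","properties":{"claw":{"type":"array","items":{"type":"number"}},"dp":{"type":"array","items":{"type":"array","items":{"type":"number"}}},"dr":{"type":"array","items":{"type":"array","items":{"type":"number"}}},"force":{"type":"number"}},"required":["claw","dp","dr"]}

```bash
mkdir -p pics; ls; cat > h.py <<'E'
import numpy as np,cv2,sys
from station import env
def snap(n,f):
    c=env.capture(n); cv2.imwrite('pics/'+f,cv2.cvtColor(cv2.resize(c['color'],(800,600),interpolation=cv2.INTER_CUBIC),cv2.COLOR_RGB2BGR)); 
    import pickle; pickle.dump(c,open(n+'.pkl','wb')); return c
def ray(c,u,v):
    K=np.array(c['K']); d=np.array([(u-K[0,2])/K[0,0],(v-K[1,2])/K[1,1]]); s=d.copy()
    for _ in range(30): s=d/(1+c['k1']*(s@s))
    R=np.array(c['R']); t=np.array(c['t']); return -R.T@t, R.T@np.array([s[0],s[1],1])
def atz(c,u,v,z):
    o,d=ray(c,u,v); return o+d*(z-o[2])/d[2]
def proj(c,X):
    p=np.array(c['R'])@X+np.array(c['t']); s=p[:2]/p[2]; s=s*(1+c['k1']*(s@s)); K=np.array(c['K']); return K[0,0]*s[0]+K[0,2],K[1,1]*s[1]+K[1,2]
def tri(c1,p1,c2,p2):
    A=np.zeros((3,3));b=np.zeros(3)
    for c,p in((c1,p1),(c2,p2)):
        o,d=ray(c,*p);d/=np.linalg.norm(d);M=np.eye(3)-np.outer(d,d);A+=M;b+=M@o
    return np.linalg.solve(A,b)
E
python3 - <<'E'
from h import *
for n in('side','top'):
    c=snap(n,n+'0.png'); R=np.array(c['R']);print(n,-R.T@np.array(c['t']),R.round(2).tolist(),c['K'],c['k1'])
print(env.tip_reach,env.state())
E
```

```text
pics
side [0.22193425 1.11528606 0.85859183] [[-0.96, -0.28, 0.01], [-0.16, 0.49, -0.86], [0.23, -0.83, -0.51]] [[401.96201057   0.         256.42929376]
 [  0.         401.96201057 191.67850976]
 [  0.           0.           1.        ]] 0.042877629183215096
top [-0.17532173 -0.19502321  1.91069672] [[0.25, -0.97, 0.0], [-0.89, -0.23, -0.39], [0.37, 0.09, -0.92]] [[451.84052676   0.         266.91383304]
 [  0.         451.84052676 184.8057538 ]
 [  0.           0.           1.        ]] -0.17584832353418792
0.019 {'t': 0.1, 'joint_positions': array([ 1.21301539e+00,  1.26337314e-01, -4.04859652e-02,  1.40538785e+00,
       -2.33177720e-05,  1.57080173e+00]), 'joint_vel': array([ 0.00112898, -0.00246031,  0.0018069 ,  0.00094512, -0.00017755,
        0.0008197 ]), 'joint_torque': array([-1.02546222e-03, -4.36904812e+01,  3.53605306e+01,  1.36725107e-02,
        7.94367520e-05, -2.47510066e-06]), 'tcp_pos': array([0.18374508, 0.49144746, 0.2496067 ]), 'eef_rot': array([ 1.77940464e-01,  9.84041001e-01, -6.98186100e-04, -1.14398549e-04]), 'force': array([ 1.08210809, -0.82611378, -0.22367024]), 'torque': array([ 0.04369641, -0.0059171 ,  0.02883757]), 'grip_force': 0.0, 'grip_width': 0.08535501798670275}
```

View pics/top0.png

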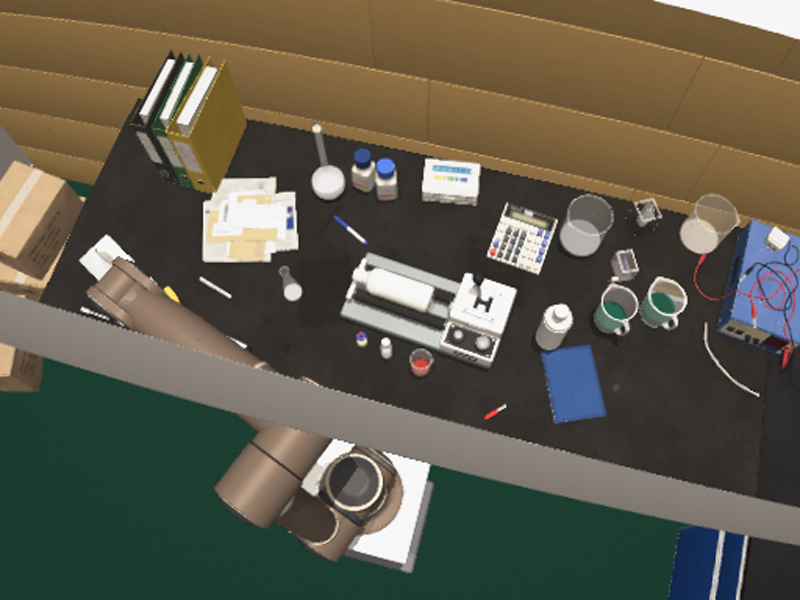

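View pics/side0.png

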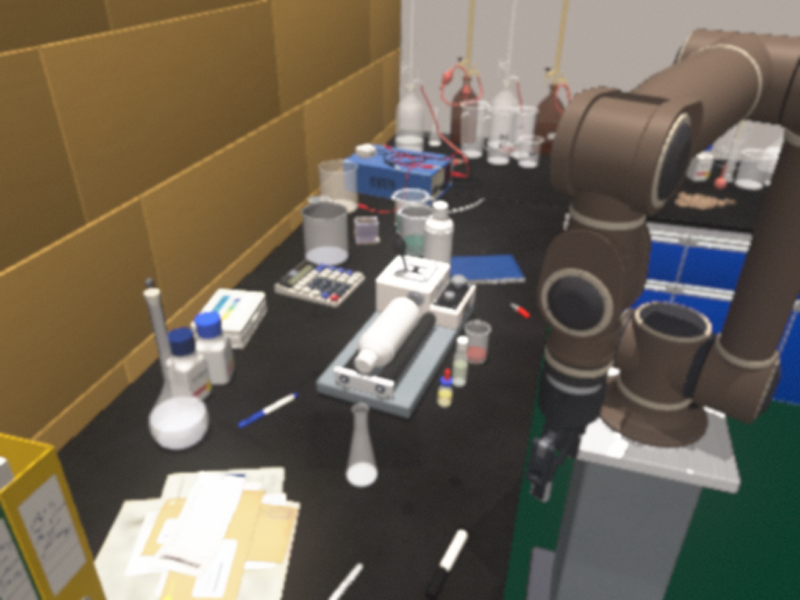

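The top view shows the mill at about (430,310), with the jar to the left of the gearbox and the knob near (478,280). In the side view the cap is near (368,358). Next I'll enlarge the mill in both views.

```bash
python3 - <<'E'
import pickle,cv2
from h import *
a=pickle.load(open('top.pkl','rb'))['color'][155:240,212:337]; b=pickle.load(open('side.pkl','rb'))['color'][145:265,195:315]
f=lambda i,s:cv2.cvtColor(cv2.resize(i,None,fx=s,fy=s,interpolation=cv2.INTER_CUBIC),cv2.COLOR_RGB2BGR)
cv2.imwrite('pics/ctop.png',f(a,6)); cv2.imwrite('pics/cside.png',f(b,5))
E
```

```text
(no output)
```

View pics/ctop.png

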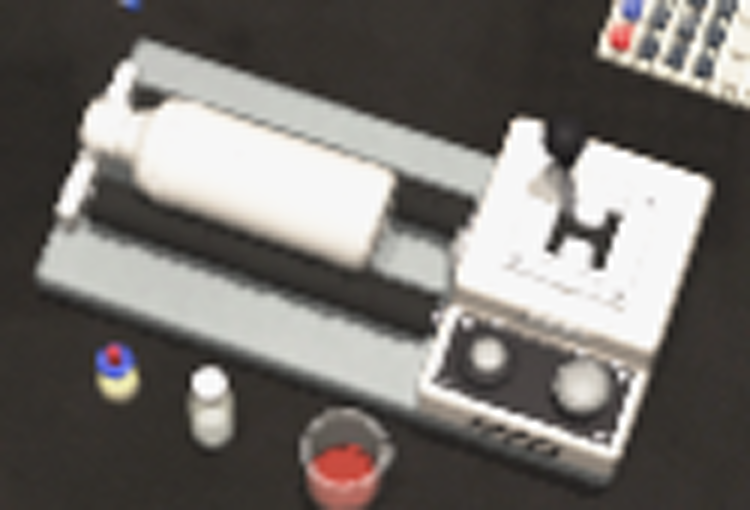

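View pics/cside.png

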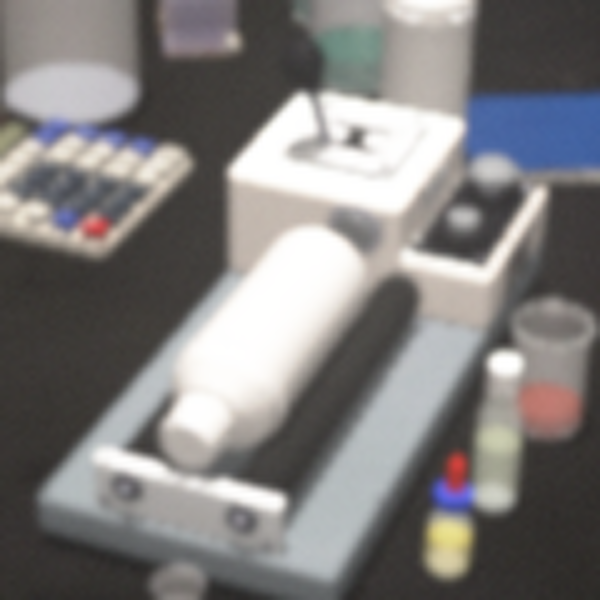

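The crops show these points:

| Feature | Top crop | Side crop |
|---|---|---|
| Knob | (566,142) | (303,60) |
| Cap | (98,127) | (187,445) |
| Start button | (489,355) | (465,215) |
| Stop button | (583,385) | (495,168) |
| Far end of third slot | (612,215) | — |

```bash
cat > m.py <<'E'
from h import *
import pickle
from scipy.optimize import least_squares
T=pickle.load(open('top.pkl','rb'));S=pickle.load(open('side.pkl','rb'))
ft=lambda p:((p[0]+.5)/6-.5+212,(p[1]+.5)/6-.5+155)
fs=lambda p:((p[0]+.5)/5-.5+195,(p[1]+.5)/5-.5+145)
obs=[((.1,-.075,.129),(515,118),(228,175)),((.1,-.225,.129),(714,181),(300,93)),((-.04,-.225,.129),(650,355),(468,124)),((-.04,-.075,.129),(453,288),(405,212))]
def w(q,p):
    c,s=np.cos(q[2]),np.sin(q[2]);return np.array([q[0]+c*p[0]-s*p[1],q[1]+s*p[0]+c*p[1],p[2]])
def res(q):
    r=[]
    for p,a,b in obs:
        X=w(q,p); r+=list(np.array(proj(T,X))-ft(a))+list(np.array(proj(S,X))-fs(b))
    return r
q=least_squares(res,[.5,0,0]).x
def inv(X):
    c,s=np.cos(q[2]),np.sin(q[2]);d=np.array(X)-[q[0],q[1],0];return np.array([c*d[0]+s*d[1],-s*d[0]+c*d[1],d[2]])
E
python3 - <<'E'
from m import *
print('q',q,np.round(res(q),1))
for n,a,b in (('knob',(566,142),(303,60)),('start',(489,354),(465,213)),('stop',(583,384),(495,163)),('cap',(90,130),(187,445))):
    X=tri(T,ft(a),S,fs(b)); print(n,X.round(4),inv(X).round(4))
for n,a,z in (('start',(489,354),.109),('stop',(583,384),.115),('third',(612,215),.137),('knob',(566,142),.214)):
    X=atz(T,*ft(a),z);print(n,X.round(4),inv(X).round(4))
X=atz(T,*ft((90,130)),.103);print('cap',inv(X))
for n,a in (('dropper',(118,350)),('vial',(210,380)),('beaker',(345,430))):
    X=atz(T,*ft(a),.085);print(n,X,inv(X).round(3))
for n,U in (('flask',(290,293)),('spare',(550,340))):
    print(n,atz(T,U[0]*.64,U[1]*.64,.0))
E
```

```text
q [ 0.54062486 -0.04199513 -0.09636332] [-0.6 -1.   0.4 -0.6 -0.6 -0.6  1.  -0.9  0.4 -0.6  0.6 -0.7 -0.7 -0.8
  0.5 -0.5]
knob [ 0.588  -0.1703  0.2065] [ 0.0595 -0.1231  0.2065]
start [ 0.4575 -0.1514  0.1103] [-0.0723 -0.1169  0.1103]
stop [ 0.4495 -0.2202  0.1175] [-0.0735 -0.1862  0.1175]
cap [0.5598 0.1702 0.103 ] [-0.0013  0.213   0.103 ]
start [ 0.4565 -0.1514  0.109 ] [-0.0732 -0.1169  0.109 ]
stop [ 0.4489 -0.2202  0.115 ] [-0.0741 -0.1862  0.115 ]
third [ 0.5692 -0.2131  0.137 ] [ 0.0449 -0.1675  0.137 ]
knob [ 0.5818 -0.1705  0.214 ] [ 0.0534 -0.124   0.214 ]
cap [-0.00615649  0.21206949  0.103     ]
dropper [0.40249097 0.10609194 0.085     ] [-0.152  0.134  0.085]
vial [0.397057   0.03661657 0.085     ] [-0.15   0.064  0.085]
beaker [ 0.38476242 -0.06522756  0.085     ] [-0.153 -0.038  0.085]
flask [0.49553805 0.35801632 0.        ]
spare [ 0.54076084 -0.40978364  0.        ]
```

Call:
{"fn": "carry_out", "kwargs": {
  "claw": [0,0,0,0],
  "dp": [
    [0,0,0],
    [0,0,0],
    [0,0,0],
    [0,0,0]
  ],
  "dr": [
    [0,0,-5],
    [0,0,-5],
    [0,0,-5],
    [0,0,0]
  ]
}}

```text
t: 0.43
tcp_pos: [0.1838, 0.4915, 0.2498]
eef_rot: [0.047, 0.999, -0.0, -0.0]
force: [-0.2, -0.3, 0.1]
grip_width: 0.0389
grip_force: 0.0
```

```bash
cat > st.py <<'E'
from m import *
from scipy.spatial.transform import Rotation as Ro
s=env.state(); p=s['tcp_pos'];R=Ro.from_quat(s['eef_rot']).as_matrix()
print('t',s['t'],'mill',inv(p).round(4),'F',np.array(s['force']).round(1),'w',s['grip_width'],'j',np.round(s['joint_positions'],2))
if len(sys.argv)>3: print('need dp',(R.T@(w(q,[float(v) for v in sys.argv[1:4]])-p)).round(4))
E
python3 st.py 0 .26 .25
```

```text
t 0.4333 mill [-0.4065  0.4967  0.2498] F [-0.2 -0.3  0.1] w 0.03894073558746346 j [ 1.21  0.13 -0.04  1.41  0.    1.31]
need dp [-0.4059 -0.2377 -0.    ]
```

Call:
{"fn": "carry_out", "kwargs": {
  "claw": [0,0,0,0,0,0,0,0,0,0,0,0,0,0,0,0,0,0],
  "dp": [
    [-0.0254,-0.0149,0],
    [-0.0254,-0.0149,0],
    [-0.0254,-0.0149,0],
    [-0.0254,-0.0149,0],
    [-0.0254,-0.0149,0],
    [-0.0254,-0.0149,0],
    [-0.0254,-0.0149,0],
    [-0.0254,-0.0149,0],
    [-0.0254,-0.0149,0],
    [-0.0254,-0.0149,0],
    [-0.0254,-0.0149,0],
    [-0.0254,-0.0149,0],
    [-0.0254,-0.0149,0],
    [-0.0254,-0.0149,0],
    [-0.0254,-0.0149,0],
    [-0.0254,-0.0149,0],
    [0,0,0],
    [0,0,0]
  ],
  "dr": [
    [0,0,0],
    [0,0,0],
    [0,0,0],
    [0,0,0],
    [0,0,0],
    [0,0,0],
    [0,0,0],
    [0,0,0],
    [0,0,0],
    [0,0,0],
    [0,0,0],
    [0,0,0],
    [0,0,0],
    [0,0,0],
    [0,0,0],
    [0,0,0],
    [0,0,0],
    [0,0,0]
  ]
}}

```text
t: 1.93
tcp_pos: [0.5663, 0.2145, 0.2493]
eef_rot: [0.05, 0.999, -0.0, -0.001]
force: [-0.6, -0.6, -0.8]
grip_width: 0.0003
grip_force: 0.0
```

```bash
python3 st.py -0.003 .26 .115
```

```text
t 1.9333 mill [0.0009 0.2577 0.2493] F [-0.6 -0.6 -0.8] w 0.0003222928521057475 j [0.36 0.28 0.15 1.44 0.   0.46]
need dp [0.0037 0.0023 0.1343]
```

Call:
{"fn": "carry_out", "kwargs": {
  "claw": [0,0,0,0,0,0,0,0,0,0,0,0,0,0,0,0,0],
  "dp": [
    [0.001,0.001,0.022],
    [0.001,0.001,0.022],
    [0.001,0,0.022],
    [0,0,0.022],
    [0,0,0.022],
    [0,0,0.022],
    [0,0,0],
    [0,-0.01,0],
    [0,-0.01,0],
    [0,-0.01,0],
    [0,-0.006,0],
    [0,-0.006,0],
    [0,-0.006,0],
    [0,-0.006,0],
    [0,-0.006,0],
    [0,-0.006,0],
    [0,0,0]
  ],
  "dr": [
    [0,0,0],
    [0,0,0],
    [0,0,0],
    [0,0,0],
    [0,0,0],
    [0,0,0],
    [0,0,0],
    [0,0,0],
    [0,0,0],
    [0,0,0],
    [0,0,0],
    [0,0,0],
    [0,0,0],
    [0,0,0],
    [0,0,0],
    [0,0,0],
    [0,0,0]
  ]
}}

```text
t: 3.35
tcp_pos: [0.5569, 0.1516, 0.1197]
eef_rot: [0.048, 0.999, 0.001, 0.001]
force: [-0.0, 2.6, 2.0]
grip_width: 0.0001
grip_force: 1.2
```

```bash
python3 st.py -0.002 .1755 .115
```

```text
t 3.35 mill [-0.0025  0.1943  0.1197] F [-0.   2.6  2. ] w 0.0001206570407581924 j [ 0.27  0.25 -0.17  1.14  0.    0.36]
need dp [-0.0005 -0.0188  0.0046]
```

Call:
{"fn": "carry_out", "kwargs": {
  "claw": [0,0,0,0,0,0,0,0,0,0,0],
  "dp": [
    [0,-0.002,0],
    [0,-0.002,0],
    [0,-0.002,0],
    [0,-0.002,0],
    [0,-0.002,0],
    [0,-0.002,0],
    [0,-0.002,0],
    [0,-0.002,0],
    [0,0,0],
    [0,0,0],
    [0,0,0]
  ],
  "dr": [
    [0,0,0],
    [0,0,0],
    [0,0,0],
    [0,0,0],
    [0,0,0],
    [0,0,0],
    [0,0,0],
    [0,0,0],
    [0,0,0],
    [0,0,0],
    [0,0,0]
  ]
}}

```text
t: 4.27
tcp_pos: [0.5554, 0.1369, 0.1192]
eef_rot: [0.048, 0.999, 0.001, 0.001]
force: [-0.5, 5.6, 3.8]
grip_width: -0.0001
grip_force: 2.6
```

```bash
python3 st.py -0.002 .1755 .115
```

```text
t 4.2667 mill [-0.0026  0.1795  0.1192] F [-0.5  5.6  3.8] w -0.0001310559926261713 j [ 0.24  0.24 -0.19  1.14  0.    0.34]
need dp [-0.0005 -0.004   0.0042]
```

Call:
{"fn": "carry_out", "kwargs": {
  "claw": [0,0,0,0,0,0],
  "dp": [
    [0,-0.002,0],
    [0,-0.002,0],
    [0,-0.002,0],
    [0,-0.002,0],
    [0,0,0],
    [0,0,0]
  ],
  "dr": [
    [0,0,0],
    [0,0,0],
    [0,0,0],
    [0,0,0],
    [0,0,0],
    [0,0,0]
  ]
}}

```text
t: 4.77
tcp_pos: [0.5546, 0.1289, 0.1193]
eef_rot: [0.048, 0.999, 0.001, 0.001]
force: [-1.2, 4.9, 3.4]
grip_width: 0.0004
grip_force: 2.7
```

```bash
python3 st.py -0.002 .1755 .115
```

```text
t 4.7667 mill [-0.0026  0.1715  0.1193] F [-1.2  4.9  3.4] w 0.00035551949400301265 j [ 0.23  0.24 -0.19  1.14  0.    0.32]
need dp [-0.0006  0.004   0.0043]
```

Call:
{"fn": "carry_out", "kwargs": {
  "claw": [0,0,0,0,0,0],
  "dp": [
    [0,-0.0015,0],
    [0,-0.0015,0],
    [0,-0.0015,0],
    [0,-0.0015,0],
    [0,0,0],
    [0,0,0]
  ],
  "dr": [
    [0,0,0],
    [0,0,0],
    [0,0,0],
    [0,0,0],
    [0,0,0],
    [0,0,0]
  ]
}}

```text
t: 5.27
tcp_pos: [0.5545, 0.1272, 0.1196]
eef_rot: [0.046, 0.999, 0.006, 0.001]
force: [0.6, 21.6, 1.7]
grip_width: -0.0002
grip_force: 10.7
```

```bash
python3 st.py -0.002 .1755 .115; python3 - <<'E'
from m import *
c=env.capture('side'); x=c['color'][145:265,195:315]
cv2.imwrite('pics/s2.png',cv2.cvtColor(cv2.resize(x,None,fx=5,fy=5,interpolation=cv2.INTER_CUBIC),cv2.COLOR_RGB2BGR))
E
```

```text
t 5.2667 mill [-0.0025  0.1698  0.1196] F [ 0.6 21.6  1.7] w -0.00019429800186208297 j [ 0.22  0.23 -0.2   1.14  0.01  0.31]
need dp [-0.0005  0.0057  0.0046]
```

View pics/s2.png

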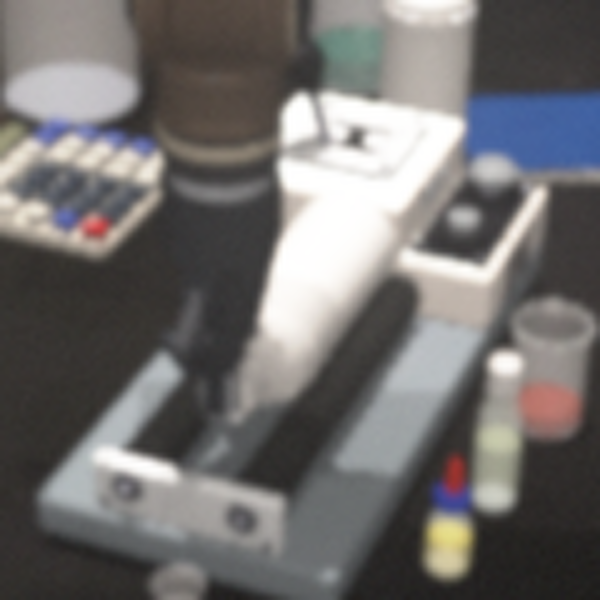

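Force rose to 21.6 N and the base is hidden against the gearbox, so the jar is seated. Next I'll retreat and go to the far side of the knob.

Call:
{"fn": "carry_out", "kwargs": {
  "claw": [0,0,0,0,0,0,0,0,0,0],
  "dp": [
    [0,0.015,0],
    [0,0.02,0],
    [0,0,-0.021],
    [0,0,-0.021],
    [0,0,-0.021],
    [0,0,-0.021],
    [0,0,-0.021],
    [0,0,-0.021],
    [0,0,-0.021],
    [0,0,-0.021]
  ],
  "dr": [
    [0,0,0],
    [0,0,0],
    [0,0,0],
    [0,0,0],
    [0,0,0],
    [0,0,0],
    [0,0,0],
    [0,0,0],
    [0,0,0],
    [0,0,0]
  ]
}}

```text
t: 6.15
tcp_pos: [0.5568, 0.1564, 0.2872]
eef_rot: [0.048, 0.999, -0.001, 0.0]
force: [0.6, 0.2, -0.5]
grip_width: -0.0001
grip_force: 0.0
```

Call:
{"fn": "carry_out", "kwargs": {
  "claw": [0,0,0,0,0,0,0,0,0,0,0,0,0,0],
  "dp": [
    [-0.009,-0.0268,0],
    [-0.009,-0.0268,0],
    [-0.009,-0.0268,0],
    [-0.009,-0.0268,0],
    [-0.009,-0.0268,0],
    [-0.009,-0.0268,0],
    [-0.009,-0.0268,0],
    [-0.009,-0.0268,0],
    [-0.009,-0.0268,0],
    [-0.009,-0.0268,0],
    [-0.009,-0.0268,0],
    [-0.009,-0.0268,0],
    [0,0,0],
    [0,0,0]
  ],
  "dr": [
    [0,0,0],
    [0,0,0],
    [0,0,0],
    [0,0,0],
    [0,0,0],
    [0,0,0],
    [0,0,0],
    [0,0,0],
    [0,0,0],
    [0,0,0],
    [0,0,0],
    [0,0,0],
    [0,0,0],
    [0,0,0]
  ]
}}

```text
t: 7.32
tcp_pos: [0.6334, -0.1753, 0.2854]
eef_rot: [0.049, 0.999, -0.0, -0.001]
force: [0.1, -0.7, -0.2]
grip_width: -0.0001
grip_force: 0.0
```

```bash
python3 st.py 0.107 -.119 .22
```

```text
t 7.3167 mill [ 0.1051 -0.1237  0.2854] F [ 0.1 -0.7 -0.2] w -9.545902101242793e-05 j [-0.27  0.4   0.39  1.57 -0.   -0.17]
need dp [-0.002   0.0048  0.0654]
```

Call:
{"fn": "carry_out", "kwargs": {
  "claw": [0,0,0,0,0,0,0,0,0,0,0,0,0,0,0,0,0,0,0],
  "dp": [
    [-0.002,0.005,0.016],
    [0,0,0.016],
    [0,0,0.016],
    [0,0,0.018],
    [0,0,0],
    [0.005,0,0],
    [0.005,0,0],
    [0.004,0,0],
    [0.004,0,0],
    [0.004,0,0],
    [0.004,0,0],
    [0.004,0,0],
    [0.004,0,0],
    [0.004,0,0],
    [0.004,0,0],
    [0.004,0,0],
    [0.004,0,0],
    [0.004,0,0],
    [0,0,0]
  ],
  "dr": [
    [0,0,0],
    [0,0,0],
    [0,0,0],
    [0,0,0],
    [0,0,0],
    [0,0,0],
    [0,0,0],
    [0,0,0],
    [0,0,0],
    [0,0,0],
    [0,0,0],
    [0,0,0],
    [0,0,0],
    [0,0,0],
    [0,0,0],
    [0,0,0],
    [0,0,0],
    [0,0,0],
    [0,0,0]
  ]
}}

```text
t: 8.9
tcp_pos: [0.5814, -0.1634, 0.2203]
eef_rot: [0.048, 0.999, -0.0, -0.0]
force: [1.0, -0.2, -0.3]
grip_width: 0.0002
grip_force: 0.5
```

```bash
python3 st.py 0.048 -.119 .22; python3 - <<'E'
from m import *
f=lambda n,a,b:cv2.cvtColor(cv2.resize(env.capture(n)['color'][a:a+75,b:b+75],(400,400),interpolation=cv2.INTER_CUBIC),cv2.COLOR_RGB2BGR)
cv2.imwrite('pics/c3.png',np.hstack([f('top',160,270),f('side',140,225)]))
E
```

```text
t 8.9 mill [ 0.0522 -0.1169  0.2203] F [ 1.  -0.2 -0.3] w 0.0001507205948596408 j [-0.27  0.28  0.08  1.38 -0.   -0.18]
need dp [ 0.0042 -0.0021  0.0003]
```

View pics/c3.png

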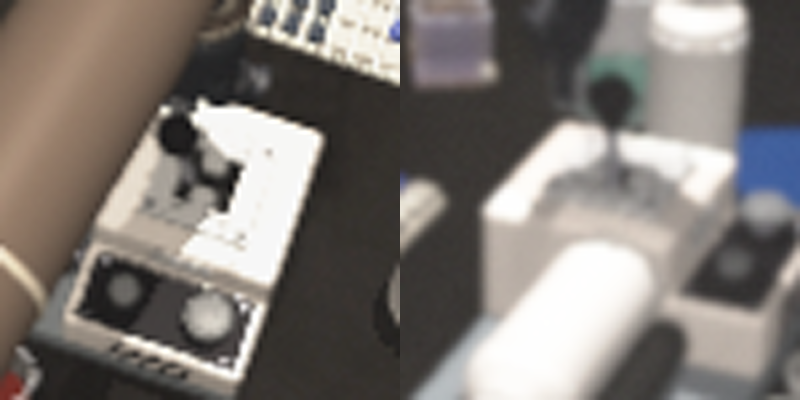

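The knob is at about (178,132) in the top half and (208,97) in the side half, so it has moved back. I'll triangulate it.

```bash
python3 - <<'E'
from m import *
k=75/400
a=((178+.5)*k-.5+270,(132+.5)*k-.5+160);b=((208+.5)*k-.5+225,(97+.5)*k-.5+140)
X=tri(T,a,S,b);print(inv(X)); print(inv(atz(T,*a,.214)))
E
```

```text
[ 0.02661956 -0.1205276   0.2099363 ]
[ 0.02347993 -0.12096661  0.214     ]
```

Call:
{"fn": "carry_out", "kwargs": {
  "claw": [0,0,0,0,0,0,0,0,0,0,0],
  "dp": [
    [0.002,0,0],
    [0.0025,0,0],
    [0,0,0],
    [-0.015,0,0],
    [-0.015,0,0],
    [0,0.02,0],
    [0,0.018,0],
    [0.02,0,0],
    [0.02,0,0],
    [0.017,0,0],
    [0,0,0]
  ],
  "dr": [
    [0,0,0],
    [0,0,0],
    [0,0,0],
    [0,0,0],
    [0,0,0],
    [0,0,0],
    [0,0,0],
    [0,0,0],
    [0,0,0],
    [0,0,0],
    [0,0,0]
  ]
}}

```text
t: 9.92
tcp_pos: [0.5518, -0.1221, 0.2205]
eef_rot: [0.048, 0.999, 0.0, -0.001]
force: [0.6, -0.5, 0.2]
grip_width: 0.0003
grip_force: 0.0
```

```bash
python3 st.py 0.021 -.08 .22
```

```text
t 9.9167 mill [ 0.0188 -0.0787  0.2205] F [ 0.6 -0.5  0.2] w 0.00032063545586871983 j [-0.22  0.2  -0.01  1.36 -0.   -0.12]
need dp [-0.0022 -0.0013  0.0005]
```

Now push right, gently; contact is expected near y≈-0.094 and the end near -0.155.

Call:
{"fn": "carry_out", "kwargs": {
  "claw": [0,0,0,0,0,0,0,0,0,0],
  "dp": [
    [-0.002,-0.004,0],
    [0,-0.004,0],
    [0,-0.004,0],
    [0,-0.004,0],
    [0,-0.004,0],
    [0,-0.004,0],
    [0,-0.004,0],
    [0,-0.004,0],
    [0,0,0],
    [0,0,0]
  ],
  "dr": [
    [0,0,0],
    [0,0,0],
    [0,0,0],
    [0,0,0],
    [0,0,0],
    [0,0,0],
    [0,0,0],
    [0,0,0],
    [0,0,0],
    [0,0,0]
  ]
}}

```text
t: 10.75
tcp_pos: [0.5535, -0.1552, 0.2202]
eef_rot: [0.048, 0.999, -0.0, -0.0]
force: [1.6, 1.1, 0.5]
grip_width: 0.0003
grip_force: 0.4
```

```bash
python3 st.py 0.021 -.152 .22
```

```text
t 10.75 mill [ 0.0237 -0.1115  0.2202] F [1.6 1.1 0.5] w 0.00027982470660734086 j [-0.27  0.22  0.01  1.36 -0.   -0.18]
need dp [ 0.0027 -0.0405  0.0003]
```

Call:
{"fn": "carry_out", "kwargs": {
  "claw": [0,0,0,0,0,0,0,0,0,0,0],
  "dp": [
    [0,-0.004,0],
    [0,-0.004,0],
    [0,-0.004,0],
    [0,-0.004,0],
    [0,-0.004,0],
    [0,-0.004,0],
    [0,-0.004,0],
    [0,-0.004,0],
    [0,-0.004,0],
    [0,0,0],
    [0,0,0]
  ],
  "dr": [
    [0,0,0],
    [0,0,0],
    [0,0,0],
    [0,0,0],
    [0,0,0],
    [0,0,0],
    [0,0,0],
    [0,0,0],
    [0,0,0],
    [0,0,0],
    [0,0,0]
  ]
}}

```text
t: 11.67
tcp_pos: [0.5499, -0.191, 0.22]
eef_rot: [0.048, 0.999, -0.0, -0.0]
force: [0.1, 0.6, 0.0]
grip_width: 0.0002
grip_force: 0.0
```

```bash
python3 st.py 0.021 -.152 .22
```

```text
t 11.6667 mill [ 0.0235 -0.1475  0.22  ] F [0.1 0.6 0. ] w 0.0001723852102943486 j [-0.33  0.24  0.03  1.36 -0.   -0.24]
need dp [ 0.0025 -0.0045 -0.    ]
```

Call:
{"fn": "carry_out", "kwargs": {
  "claw": [0,0,0,0,0,0],
  "dp": [
    [0,-0.002,0],
    [0,-0.002,0],
    [0,-0.002,0],
    [0,-0.002,0],
    [0,0,0],
    [0,0,0]
  ],
  "dr": [
    [0,0,0],
    [0,0,0],
    [0,0,0],
    [0,0,0],
    [0,0,0],
    [0,0,0]
  ]
}}

```text
t: 12.17
tcp_pos: [0.5493, -0.1986, 0.2203]
eef_rot: [0.048, 0.999, -0.0, 0.0]
force: [0.2, 1.3, -0.5]
grip_width: -0.0003
grip_force: 0.4
```

```bash
python3 st.py 0.021 -.152 .22;  python3 - <<'E'
from m import *
f=lambda n,a,b:cv2.cvtColor(cv2.resize(env.capture(n)['color'][a:a+75,b:b+75],(400,400),interpolation=cv2.INTER_CUBIC),cv2.COLOR_RGB2BGR)
cv2.imwrite('pics/c4.png',np.hstack([f('top',160,270),f('side',140,225)]))
E
```

```text
t 12.1667 mill [ 0.0237 -0.1551  0.2203] F [ 0.2  1.3 -0.5] w -0.00028632264102427976 j [-0.35  0.24  0.03  1.36 -0.   -0.25]
need dp [0.0027 0.0031 0.0003]
```

View pics/c4.png

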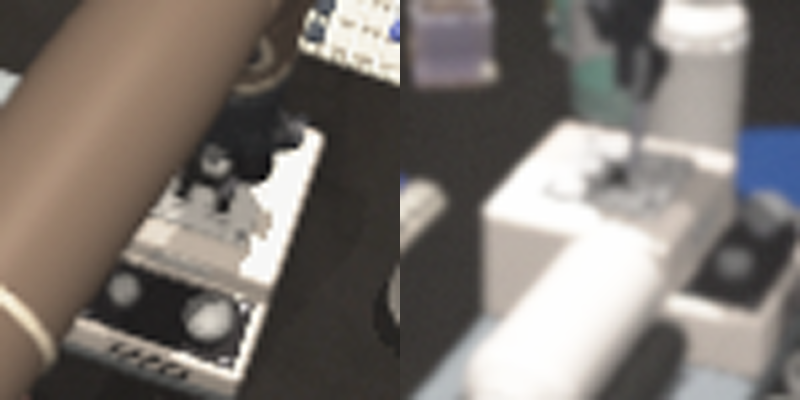

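The rod, near (637,140) in the side half, moves with the fingers. There is no end-stop force yet, so I'll push on a little.

Call:
{"fn": "carry_out", "kwargs": {
  "claw": [0,0,0,0,0,0],
  "dp": [
    [0,-0.002,0],
    [0,-0.002,0],
    [0,-0.0015,0],
    [0,0,0],
    [0,0,0],
    [0,0,0]
  ],
  "dr": [
    [0,0,0],
    [0,0,0],
    [0,0,0],
    [0,0,0],
    [0,0,0],
    [0,0,0]
  ]
}}

```text
t: 12.77
tcp_pos: [0.5488, -0.2029, 0.2201]
eef_rot: [0.048, 0.999, 0.001, -0.0]
force: [1.3, 6.0, -0.8]
grip_width: 0.0002
grip_force: 3.1
```

Call:
{"fn": "carry_out", "kwargs": {
  "claw": [0,0,0,0,0,0,0,0,0],
  "dp": [
    [0,0.012,0],
    [0,0.01,0],
    [0.02,0,0],
    [0.02,0,0],
    [0.012,0,0],
    [0,-0.016,0],
    [0,-0.016,0],
    [0,-0.012,0],
    [0,0,0]
  ],
  "dr": [
    [0,0,0],
    [0,0,0],
    [0,0,0],
    [0,0,0],
    [0,0,0],
    [0,0,0],
    [0,0,0],
    [0,0,0],
    [0,0,0]
  ]
}}

```text
t: 13.52
tcp_pos: [0.4949, -0.2223, 0.2205]
eef_rot: [0.049, 0.999, -0.001, 0.0]
force: [0.5, 1.1, 0.3]
grip_width: 0.0001
grip_force: 0.0
```

```bash
python3 st.py -0.012 -.183 .22
```

```text
t 13.5167 mill [-0.0282 -0.1838  0.2205] F [0.5 1.1 0.3] w 8.340085593526221e-05 j [-0.42  0.16 -0.07  1.35 -0.   -0.32]
need dp [-0.0162  0.0009  0.0005]
```

Call:
{"fn": "carry_out", "kwargs": {
  "claw": [0,0,0,0,0,0,0,0,0,0,0,0,0,0,0],
  "dp": [
    [-0.008,0,0],
    [-0.006,0,0],
    [-0.004,0,0],
    [-0.004,0,0],
    [-0.004,0,0],
    [-0.004,0,0],
    [-0.004,0,0],
    [-0.004,0,0],
    [-0.004,0,0],
    [-0.004,0,0],
    [-0.003,0,0],
    [-0.002,0,0],
    [-0.002,0,0],
    [0,0,0],
    [0,0,0]
  ],
  "dr": [
    [0,0,0],
    [0,0,0],
    [0,0,0],
    [0,0,0],
    [0,0,0],
    [0,0,0],
    [0,0,0],
    [0,0,0],
    [0,0,0],
    [0,0,0],
    [0,0,0],
    [0,0,0],
    [0,0,0],
    [0,0,0],
    [0,0,0]
  ]
}}

```text
t: 14.77
tcp_pos: [0.5477, -0.2259, 0.2202]
eef_rot: [0.048, 0.999, 0.0, -0.0]
force: [-0.7, -0.1, 0.2]
grip_width: 0.0001
grip_force: 0.4
```

```bash
python3 st.py 0.028 -.183 .22
```

```text
t 14.7667 mill [ 0.0248 -0.1824  0.2202] F [-0.7 -0.1  0.2] w 8.440474194193196e-05 j [-0.39  0.26  0.05  1.37  0.   -0.3 ]
need dp [-0.0032 -0.0006  0.0002]
```

Call:
{"fn": "carry_out", "kwargs": {
  "claw": [0,0,0,0,0,0],
  "dp": [
    [-0.002,0,0],
    [-0.002,0,0],
    [-0.0015,0,0],
    [0,0,0],
    [0,0,0],
    [0,0,0]
  ],
  "dr": [
    [0,0,0],
    [0,0,0],
    [0,0,0],
    [0,0,0],
    [0,0,0],
    [0,0,0]
  ]
}}

```text
t: 15.27
tcp_pos: [0.5531, -0.2264, 0.2202]
eef_rot: [0.048, 0.999, 0.0, -0.0]
force: [-0.9, -0.1, -0.1]
grip_width: -0.0002
grip_force: 0.5
```

Call:
{"fn": "carry_out", "kwargs": {
  "claw": [0,0,0,0,0,0],
  "dp": [
    [-0.0015,0,0],
    [-0.0015,0,0],
    [-0.0015,0,0],
    [0,0,0],
    [0,0,0],
    [0,0,0]
  ],
  "dr": [
    [0,0,0],
    [0,0,0],
    [0,0,0],
    [0,0,0],
    [0,0,0],
    [0,0,0]
  ]
}}

```text
t: 15.77
tcp_pos: [0.5577, -0.2269, 0.2203]
eef_rot: [0.048, 0.999, 0.0, 0.0]
force: [-0.8, -0.4, -1.5]
grip_width: 0.0002
grip_force: 0.5
```

```bash
python3 - <<'E'
from m import *
f=lambda n,a,b:cv2.cvtColor(cv2.resize(env.capture(n)['color'][a:a+75,b:b+75],(400,400),interpolation=cv2.INTER_CUBIC),cv2.COLOR_RGB2BGR)
cv2.imwrite('pics/c5.png',np.hstack([f('top',160,270),f('side',130,225)]))
E
```

```text
(no output)
```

View pics/c5.png

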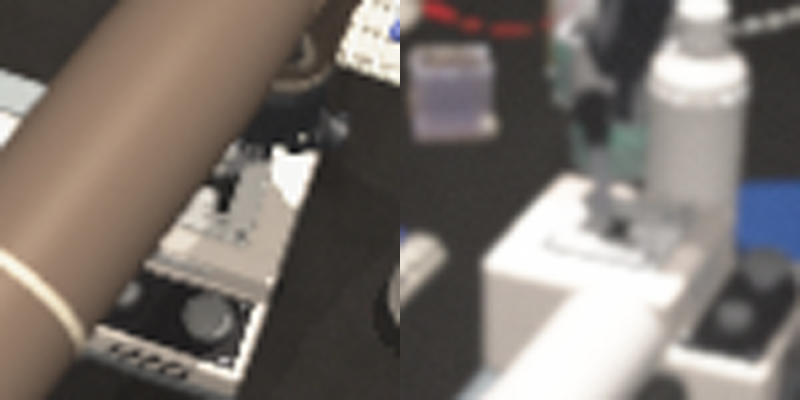

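The knob, near (594,118) in the side half, leans away from the robot with the fingers just behind it. I'll work out where it is.

```bash
python3 - <<'E'
from m import *
k=75/400
b=((194+.5)*k-.5+225,(118+.5)*k-.5+130)
for z in (.206,.21,.214):print(inv(atz(S,*b,z)))
E
```

```text
[ 0.05855214 -0.17345233  0.206     ]
[ 0.05556644 -0.16551657  0.21      ]
[ 0.05258074 -0.15758082  0.214     ]
```

Call:
{"fn": "carry_out", "kwargs": {
  "claw": [0,0,0,0,0,0],
  "dp": [
    [-0.0015,0,0],
    [-0.0015,0,0],
    [-0.001,0,0],
    [0,0,0],
    [0,0,0],
    [0,0,0]
  ],
  "dr": [
    [0,0,0],
    [0,0,0],
    [0,0,0],
    [0,0,0],
    [0,0,0],
    [0,0,0]
  ]
}}

```text
t: 16.37
tcp_pos: [0.5613, -0.2272, 0.2201]
eef_rot: [0.048, 0.999, 0.0, -0.0]
force: [-2.9, 1.6, -1.2]
grip_width: -0.0001
grip_force: 1.7
```

Call:
{"fn": "carry_out", "kwargs": {
  "claw": [0,0,0,0,0],
  "dp": [
    [-0.001,0,0],
    [-0.001,0,0],
    [-0.001,0,0],
    [0,0,0],
    [0,0,0]
  ],
  "dr": [
    [0,0,0],
    [0,0,0],
    [0,0,0],
    [0,0,0],
    [0,0,0]
  ]
}}

```text
t: 16.78
tcp_pos: [0.5638, -0.2274, 0.2198]
eef_rot: [0.048, 0.999, 0.0, -0.001]
force: [-5.4, 0.8, -1.9]
grip_width: -0.0001
grip_force: 3.0
```

Call:
{"fn": "carry_out", "kwargs": {
  "claw": [0,0,0,0,0],
  "dp": [
    [-0.001,0,0],
    [-0.001,0,0],
    [-0.001,0,0],
    [0,0,0],
    [0,0,0]
  ],
  "dr": [
    [0,0,0],
    [0,0,0],
    [0,0,0],
    [0,0,0],
    [0,0,0]
  ]
}}

```text
t: 17.2
tcp_pos: [0.5661, -0.2276, 0.2195]
eef_rot: [0.048, 0.999, 0.0, -0.002]
force: [-7.2, 1.5, -2.6]
grip_width: -0.0003
grip_force: 4.1
```

Force is rising against a soft stop, probably finger flex with the lever home. I'll back off and check with a clear view.

Call:
{"fn": "carry_out", "kwargs": {
  "claw": [0,0,0,0,0,0,0,0,0,0,0,0],
  "dp": [
    [0.01,0,0],
    [0.02,0,0],
    [0.02,0,0],
    [0.02,0,0],
    [0.02,0,0],
    [0.02,0.011,0],
    [0.007,0.011,0],
    [0,0.011,0],
    [0,0.011,0],
    [0,0.011,0],
    [0,0.011,0],
    [0,0,0]
  ],
  "dr": [
    [0,0,0],
    [0,0,0],
    [0,0,0],
    [0,0,0],
    [0,0,0],
    [0,0,0],
    [0,0,0],
    [0,0,0],
    [0,0,0],
    [0,0,0],
    [0,0,0],
    [0,0,0]
  ]
}}

```text
t: 18.2
tcp_pos: [0.4584, -0.149, 0.2202]
eef_rot: [0.047, 0.999, 0.0, 0.0]
force: [0.1, -0.3, 0.7]
grip_width: -0.0002
grip_force: 0.0
```

```bash
python3 st.py -0.073 -.117 .16; python3 - <<'E'
from m import *
f=lambda n,a,b:cv2.cvtColor(cv2.resize(env.capture(n)['color'][a:a+75,b:b+75],(400,400),interpolation=cv2.INTER_CUBIC),cv2.COLOR_RGB2BGR)
cv2.imwrite('pics/c6.png',np.hstack([f('top',160,270),f('side',130,225)]))
E
```

```text
t 18.2 mill [-0.0716 -0.1144  0.2202] F [ 0.1 -0.3  0.7] w -0.00021909733150133053 j [-0.31  0.05 -0.19  1.33  0.   -0.22]
need dp [ 0.0014 -0.0026  0.0602]
```

View pics/c6.png

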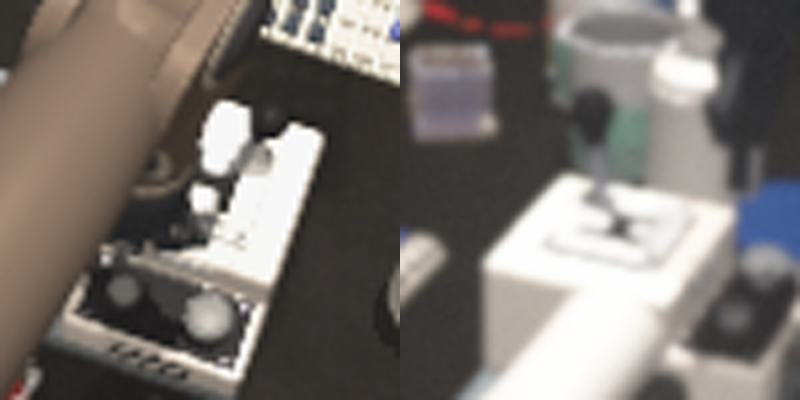

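The knob is at about (268,120) in the top half and (192,117) in the side half. I'll triangulate it.

```bash
python3 - <<'E'
from m import *
k=75/400
a=((268+.5)*k-.5+270,(120+.5)*k-.5+160);b=((192+.5)*k-.5+225,(117+.5)*k-.5+130)
X=tri(T,a,S,b);print(inv(X),[inv(atz(T,*a,z)).round(4) for z in(.207,.211)])
E
```

```text
[ 0.06281633 -0.18263966  0.20160572] [array([ 0.0596, -0.1829,  0.207 ]), array([ 0.0578, -0.183 ,  0.211 ])]
```

The lever is home: it sits about 38 mm past the cross lane, and 7 N did not move it further. Now press start.

Call:
{"fn": "carry_out", "kwargs": {
  "claw": [0,0,0,0,0,0,0,0],
  "dp": [
    [0.0014,-0.0026,0.015],
    [0,0,0.02],
    [0,0,0.02],
    [0,0,0.02],
    [0,0,0.01],
    [0,0,0.005],
    [0,0,0],
    [0,0,0]
  ],
  "dr": [
    [0,0,0],
    [0,0,0],
    [0,0,0],
    [0,0,0],
    [0,0,0],
    [0,0,0],
    [0,0,0],
    [0,0,0]
  ]
}}

```text
t: 18.97
tcp_pos: [0.4562, -0.1536, 0.1309]
eef_rot: [0.048, 0.999, -0.0, 0.0]
force: [-0.3, 0.0, -1.6]
grip_width: -0.0002
grip_force: 0.0
```

```bash
python3 st.py -0.073 -.117 .128
```

```text
t 18.9667 mill [-0.0733 -0.1193  0.1309] F [-0.3  0.  -1.6] w -0.00017152780500223182 j [-0.32  0.07 -0.36  1.14 -0.   -0.23]
need dp [-0.0003  0.0023  0.0029]
```

Call:
{"fn": "carry_out", "kwargs": {
  "claw": [0,0,0,0,0,0,0],
  "dp": [
    [0,0.002,0],
    [0,0,0.002],
    [0,0,0.002],
    [0,0,0.002],
    [0,0,0.002],
    [0,0,0.001],
    [0,0,0]
  ],
  "dr": [
    [0,0,0],
    [0,0,0],
    [0,0,0],
    [0,0,0],
    [0,0,0],
    [0,0,0],
    [0,0,0]
  ]
}}

```text
t: 19.55
tcp_pos: [0.4568, -0.1515, 0.1225]
eef_rot: [0.048, 0.999, -0.0, 0.001]
force: [0.6, -0.2, 8.8]
grip_width: 0.0001
grip_force: 4.0
```

Call:
{"fn": "carry_out", "kwargs": {
  "claw": [0,0,0,0,0],
  "dp": [
    [0,0,0.001],
    [0,0,0.001],
    [0,0,0.001],
    [0,0,0],
    [0,0,0]
  ],
  "dr": [
    [0,0,0],
    [0,0,0],
    [0,0,0],
    [0,0,0],
    [0,0,0]
  ]
}}

```text
t: 19.97
tcp_pos: [0.4568, -0.1516, 0.1221]
eef_rot: [0.048, 0.999, -0.0, 0.002]
force: [-7.8, 3.6, 29.0]
grip_width: -0.0001
grip_force: 14.1
```

The button is bottomed: tip at 0.103, which is 6 mm of travel. Release and retreat.

Call:
{"fn": "carry_out", "kwargs": {
  "claw": [0,0,0,0,0,0,0,0,0],
  "dp": [
    [0,0,-0.01],
    [0,0,-0.02],
    [0,0,-0.025],
    [0,0,-0.03],
    [0,0,-0.03],
    [0.025,0.03,0],
    [0.025,0.03,0],
    [0,0,0],
    [0,0,0]
  ],
  "dr": [
    [0,0,0],
    [0,0,0],
    [0,0,0],
    [0,0,0],
    [0,0,0],
    [0,0,0],
    [0,0,0],
    [0,0,0],
    [0,0,0]
  ]
}}

```text
t: 20.72
tcp_pos: [0.411, -0.0859, 0.2334]
eef_rot: [0.047, 0.999, -0.0, 0.0]
force: [0.3, -1.3, 0.1]
grip_width: 0.0002
grip_force: 0.0
```

```bash
python3 - <<'E'
from h import *
c=env.capture('side')['color'][130:265,195:315]
cv2.imwrite('pics/f.png',cv2.cvtColor(cv2.resize(c,None,fx=4.4,fy=4.4,interpolation=cv2.INTER_CUBIC),cv2.COLOR_RGB2BGR))
E
```

```text
(no output)
```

View pics/f.png

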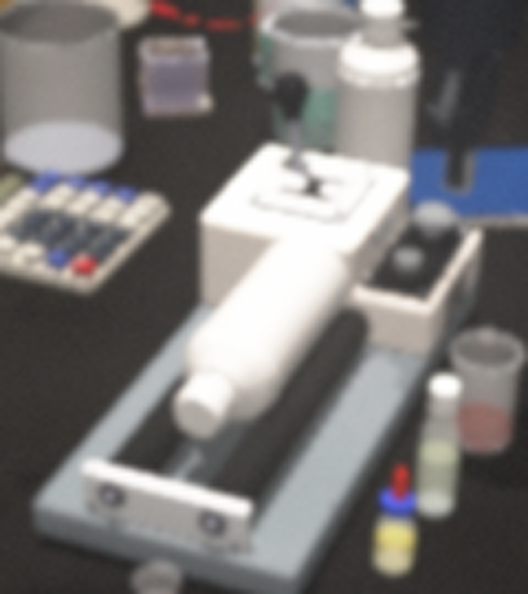

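The jar (cap near (200,405)) is against the gearbox stop, the lever is in third with its knob at (290,95), both buttons are up, and the bystanders are untouched. Handing in.

```bash
python3 -c "
from station import env
print(env.finish_job())"
```

```text
the job is handed in; nothing more can be done
None
```

I handed the job in at about 21 s: the jar is against the end stop, the lever is home in third, and start was pressed fully and released; the hand-in returned no verdict, so whether it passed is not confirmed.

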